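# Push the bearing bin home in its slide lane

## Robot

A 6-joint arm with a two-finger parallel gripper is mounted at the origin on the work surface. World frame = base frame: x ahead of the robot, y to its left, z up, the work surface at z = 0. Lengths are in mm, angles in degrees, forces in N, time in s.
With the tool pointing down it reaches from about 300 to 850 mm from the base axis. Payload 4.2 kg.
Tool frame: the origin (TCP) lies midway between the tips of the shut fingers; the grasp point (between the pads) lies 19 mm behind it; x points along the fingers, z is the direction in which the jaws open and shut, and the axes are right-handed (so a half turn about x gives the same grasp; the last joint's range is limited). The gripper opens to 91 mm and grips with 3 to 60 N. Pads are 32 mm wide; open, the fingers measure 118 mm over their backs; the gripper's body (76 mm by 178 mm) begins 60 mm behind the grasp point.
Start: joints at [-66.75, 18.312, 89.639, -0, 72.044, -1.146], TCP at [237.509, -523.675, 188.176] pointing down, gripper open.
Joint ranges: [-177.97, 177.97], [-48.28, 115.42], [12.27, 149.76], [-77.06, 257.06], [2.81, 150.46], [-146.56, 146.56]. Speed limits (degrees/s): [147.25, 147.25, 180, 180, 180, 180].

## Interface

Orientations are given as [roll, pitch, yaw] about the fixed x, y, z axes, in that order (R = Rz(yaw) Ry(pitch) Rx(roll)).
In Python, from workcell import env gives the robot as it stands.
- The arm moves only by the tool send_rows, never from a script. Its argument "commands" is a list that holds one entry, the list of rows, each a list of 6 numbers: the shift along the tool's x, y, z normalised to -1 to 1, where 1 is 0.1 m, then the turn, a rotation vector about the tool's x, y, z normalised to -1 to 1, where 1 is 2 pi rad. In form: [[[x, y, z, wx, wy, wz], ...]]. A call has 1 to 20 rows; each row is the pose to reach, as a shift and turn from the pose commanded when the call began, along the tool's axes at that moment, turning the shorter way round; what a row does not reach only later rows make up. A row lasts 1/8 s, in which the tool goes at most 62.5 mm and 10.7 degrees, less where a joint would pass 70% of its speed; a pose out of reach is approached as far as the arm can. A call with a number of a shift or a turn outside -1 to 1 is refused whole. A call with a gripper value outside its range is refused whole. "jaw" is the closure, from -1 (fully open) to 1 (shut), so that 0 is half open, set as the call begins (left out, the last holds). The fingers move at their own pace and stop on an object; "force" is the grip in N (left out, the last holds). Time passes only in rows, so rows that repeat a pose let the fingers close. It gives the time, the measured TCP pose, the force and the opening at its end, in the units of the state.
- env.state(): the state, without advancing time (a new reading comes with each control period).
- env.grab_frame(name): name is "scene" or "top" or "wrist"; returns (picture, depth): 480x640x3 uint8, red, green, blue; 480x640 float32, mm along the optical axis (not along the pixel's ray), 0 where there is no reading.
- env.get_calibration(name): a dict with "mtx" (3x3 intrinsics, pixels), "camera_from_world" (4x4, takes a point from world to camera coordinates). Camera axes: x right, y up, looking along -z (the intrinsics and any distortion apply to the point x, -y, -z); pixel columns grow to the right and rows downward; lengths in mm; the calibration is good to about 2 mm. A picture is of the moment at which its call begins: read the wrist's pose just before it. get_calibration takes no time and is no camera call; for the wrist camera it gives the pose at the moment of the call.
- env.job_done(): hands the job in, once; it reports no verdict.
The state is a dict: "time_s": time; "qpos": joint angles; "qvel": joint speeds; "effort": joint torques, N m; "ee_pos": TCP position; "ee_rot": TCP orientation; "force": force on the tool from outside, world axes, zero at the start; "torque": the same for the moment, N m; "gripper_width": finger opening in mm.
Only numpy, scipy, OpenCV 4.12 (cv2) and the standard library are available. Lean on these libraries where they do the work, as an engineer would, in place of code of your own. Each camera call takes 0.05 s, during which the arm holds its last target.

## Task

The blue bin of bearings is standing crooked on the loading shelf of the empty slide lane: line it up and push it down between the two guide rails until it is fully home against the lane's back stop, like the bin next to it. Only push it from outside with the fingers: keep it flat on the shelf, never lift it, grip it or reach into it. The guide rails are only clipped on, so neither the bin nor the robot may touch any of them; leave everything else on the bench where it is, and finish clear.

Things in the scene. Friction and masses are not known exactly. Their poses are not given: they have to be found in the camera images.
- bin: The bin to push: blue open parts bin, 110 mm long (x), 90 wide (y), 65 high, walls flat and upright, 0.4 to 0.75 kg, six bearings in a grey insert fixed in it. Origin: centre of its underside, z up. +x: its low front (36 mm high, blank white card), which leads into the lane; -x: the full-height flat rear wall. Starts on the loading shelf, turned up to 0.3 rad, up to 25 mm off the lane's centre line
- lane_free: The empty lane, fixed: grey painted deck plate 370 mm long (x), 129 wide (y), 14 thick. Origin: centre of its underside, on the bench top; +x points down the lane, z up. From x = -185 to -5 mm it is the open loading shelf, from -5 to +175 mm it lies between guide rails; a steel back stop 30 mm high has its face at x = +175 mm
- bin_center (a point): Centre of the bin to push, half-way up (32.5 mm above its underside); axes as the bin. Sliding the bin takes about 2 to 6 N; pushed low on a wall (below 40 mm above the deck) it slides without tipping
- bin_home (a point): Where the bin's centre is when the bin is fully home in the empty lane: at x = +120 mm, y = 0 in the lane's frame, 46.5 mm above the bench; its x is the lane's x
- lane_free_guides: The two aluminium guide rails of the empty lane (fixed): each 180 mm long, 5 thick, 25 high above the deck (top 39 mm above the bench), inner faces 58 mm either side of the centre line, so the bin has 13 mm on each side. Origin: on the deck's top above the lane's origin, axes as the lane
- lane_full: The lane beside it, the same in every way, its deck flush with the empty lane's and its origin 130 mm to one side (along the lane's +y or -y, it varies). It already holds a bin
- lane_full_guides: The guide rails of the full lane, the same as the others. Not to be touched
- stored_bin: The bin of hub caps already home in the full lane: the same blue bin. Origin: centre of its underside. Not to be moved
- carton: Closed cardboard carton, 60 x 72 x 45 mm high, standing in the full lane behind the stored bin. Origin: centre of its underside. Not to be moved
- sleeve0: Aluminium axle sleeve standing on the bench, 29 mm diameter, 85 mm high. Origin: underside. Not to be moved
- sleeve1: Another axle sleeve, the same. Not to be moved
- hub: Aluminium wheel hub standing on the bench, 54 mm diameter, 64 mm high. Origin: underside. Not to be moved
- ring_carton: Open cardboard carton of black rubber rings, 110 x 130 x 55 mm high, on the bench. Origin: underside. Not to be moved
- scissors: Scissors lying on the bench, 180 mm long, 9 mm high. Origin: near the pivot. Not to be moved
- drill: Grey cordless drill standing on its battery, 105 x 72 mm foot, 202 mm high, at the far right. Origin: underside. Not to be moved

How it is judged (in metres and radians):
At the end, for the whole second after the job is handed in: The bin stands flat and at rest in the empty lane, its front within 5 mm of the back stop, between the rails (within 13 mm of the centre line) and square to the lane within 0.1 rad (x of bin in the frame of lane_free above 0.115 m and y of bin in the frame of lane_free between -0.013 and 0.013 m and z of bin in the frame of lane_free below 0.017 m and angle between the x axis of bin and the x axis of lane_free, either way round below 0.1 rad and angle between bin's own z axis and vertical below 0.05 rad and linear speed of bin below 0.01 m/s); the robot touches nothing.
It fails at once if the bin or the robot touched a guide rail (contact force between any of lane_free_guides, lane_full_guides and anything else above 0.5 N).
It fails at once if the bin was lifted or tipped (z of bin in the frame of lane_free above 0.022 m or z of bin in the frame of lane_free below 0.009 m or angle between bin's own z axis and vertical above 0.15 rad).
It fails at once if the bin was gripped or reached into (grasp point inside the bin's outline, below its rim) (x of the grasp point in the frame of bin between -0.056 and 0.056 m and y of the grasp point in the frame of bin between -0.046 and 0.046 m and z of the grasp point in the frame of bin below 0.065 m).
It fails at once if something else on the bench was moved (stored bin 8 mm, carton 10 mm, the rest 15 mm) (distance of stored_bin from where it was at the start of the episode above 0.008 m or distance of carton from where it was at the start of the episode above 0.01 m or distance of any of sleeve0, sleeve1, hub, ring_carton, scissors, drill from where it was at the start of the episode above 0.015 m).
It also fails if it takes over 58 s, if anything falls off the work surface, if the arm or the gripper's body presses on something with over 40 N, if the wrist force passes 120 N, or if a joint passes its speed limit or range.

## Working session

There is one attempt and no reset: what is moved stays moved. The work goes in short steps, Python scripts to look and compute and a tool call to move; the robot and the scene stay as the last step left them, time stands still between calls to the robot, and variables do not carry over. Pictures are saved under pics/ and viewed, and the job is handed in when it is done.

Besides the shell and the picture viewer there is one more tool, called after ">>>" as name([rows], argument=value, ...), one row to a line, values as JSON. send_rows: Moves the arm, as the interface text tells. Its arguments: {"type":"object","properties":{"commands":{"type":"array","items":{"type":"array","items":{"type":"array","items":{"type":"number","minimum":-1,"maximum":1}}}},"jaw":{"type":"number"},"force":{"type":"number"}},"required":["commands"]}

```bash
mkdir -p pics; ls
python3 - <<'E'
from workcell import env
import cv2,numpy as np
s=env.state();print({k:np.round(v,3).tolist() for k,v in s.items()})
for n in("scene","top"):
    p,d=env.grab_frame(n);c=env.get_calibration(n)
    cv2.imwrite(f"pics/{n}0.png",p[:,:,::-1]);np.savez(f"{n}0.npz",p=p,d=d,K=c["mtx"],T=c["camera_from_world"])
    print(n,np.round(c["mtx"],1).tolist(),np.round(c["camera_from_world"],3).tolist(), c.keys())
E
```

```text
pics
{'time_s': 0.0, 'qpos': [-66.753, 18.351, 89.704, -0.001, 72.044, -1.146], 'qvel': [0.105, 0.056, 0.042, -0.051, -0.022, -0.03], 'effort': [-0.001, -41.246, -23.197, 0.072, 0.046, -0.0], 'ee_pos': [237.256, -523.182, 187.341], 'ee_rot': [179.37, 89.901, 113.763], 'force': [0.654, 0.376, -0.04], 'torque': [-0.01, -0.016, -0.06], 'gripper_width': 91.269}
scene [[497.8, 0.0, 324.3], [0.0, 497.8, 245.7], [0.0, 0.0, 1.0]] [[-0.253, 0.967, -0.016, 176.797], [-0.7, -0.172, 0.694, 295.838], [0.668, 0.186, 0.72, -1604.569], [0.0, 0.0, 0.0, 1.0]] dict_keys(['mtx', 'camera_from_world'])
top [[598.6, 0.0, 323.0], [0.0, 598.6, 229.8], [0.0, 0.0, 1.0]] [[0.016, -1.0, -0.001, -27.456], [0.991, 0.016, 0.133, -515.108], [-0.133, -0.003, 0.991, -1572.992], [0.0, 0.0, 0.0, 1.0]] dict_keys(['mtx', 'camera_from_world'])
```

View pics/scene0.png

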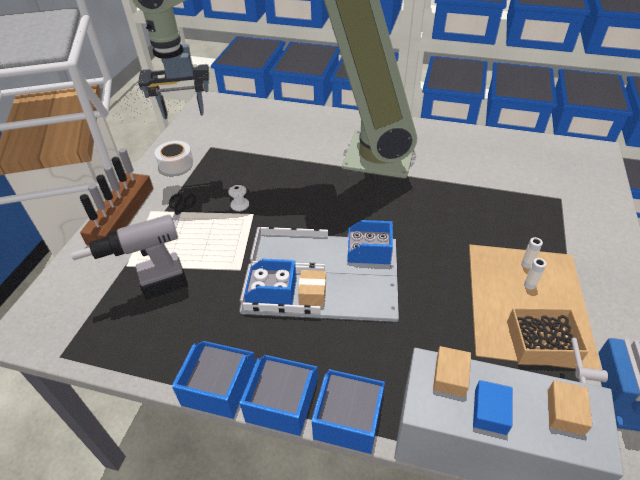

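View pics/top0.png

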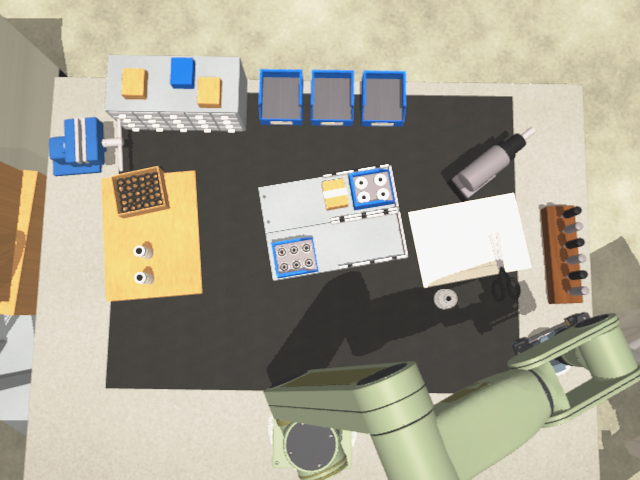

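The top view shows the empty lane as the nearer one (pixels ~(265,230)–(408,275)). The bin is on its left-hand shelf at ~(295,257), and the lane runs to the right, which is world −y. Next I'll enlarge it and measure.

```bash
cat > h.py <<'E'
import numpy as np,cv2
def load(n):
    z=np.load(n);return z['p'],z['d'],z['K'],z['T']
def ray_z(K,T,u,v,z):
    "world point at height z on pixel ray"
    R=T[:3,:3];t=T[:3,3];c=-R.T@t
    r=np.array([(u-K[0,2])/K[0,0],-(v-K[1,2])/K[1,1],-1.]);w=R.T@r
    return c+w*(z-c[2])/w[2]
def proj(K,T,P):
    q=T[:3,:3]@np.asarray(P,float)+T[:3,3]
    return np.array([K[0,0]*q[0]/-q[2]+K[0,2],K[1,1]*-q[1]/-q[2]+K[1,2]])
def cloud(d,K,T):
    v,u=np.mgrid[:d.shape[0],:d.shape[1]]
    c=np.stack([(u-K[0,2])/K[0,0]*d,-(v-K[1,2])/K[1,1]*d,-d],-1)
    return (c-T[:3,3])@T[:3,:3]
def crop(p,x0,y0,x1,y1,s,name,grid=10):
    im=cv2.resize(p[y0:y1,x0:x1,::-1],None,fx=s,fy=s,interpolation=cv2.INTER_CUBIC)
    for x in range(x0,x1):
        if x%grid==0: cv2.line(im,((x-x0)*s,0),((x-x0)*s,6),(0,255,255),1);cv2.putText(im,str(x),((x-x0)*s,18),0,.35,(0,255,255),1)
    for y in range(y0,y1):
        if y%grid==0: cv2.line(im,(0,(y-y0)*s),(6,(y-y0)*s),(0,255,255),1);cv2.putText(im,str(y),(8,(y-y0)*s+4),0,.35,(0,255,255),1)
    cv2.imwrite(name,im)
E
python3 - <<'E'
from h import *
p,d,K,T=load('top0.npz')
crop(p,255,160,415,280,5,'pics/topc.png')
W=cloud(d,K,T)
for u,v in [(300,210),(340,240),(380,240),(296,256),(230,250),(282,245)]: print(u,v,np.round(W[v,u],1),d[v,u])
E
```

```text
300 210 [571.1  44.4  17.3] 1631.9482
340 240 [491.6 -65.9   8.4] 1629.8304
380 240 [ 492.2 -173.9   17.8] 1620.2896
296 256 [442.9  51.3  42.8] 1589.6259
230 250 [459.9 233.2   4.6] 1630.2769
282 245 [471.8  89.3  42. ] 1594.3661
```

View pics/topc.png

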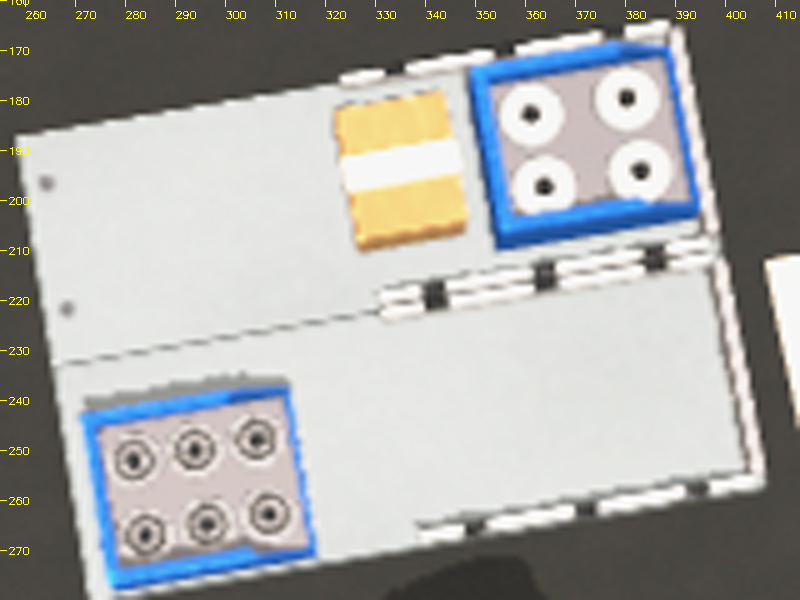

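```bash
cat > fit.py <<'E'
from h import *
from scipy.optimize import least_squares
def px(cx,cy,x0,y0,s): return np.array([(cx+.5)/s-.5+x0,(cy+.5)/s-.5+y0])
def fit(K,T,L,uv,x0):
    L=np.array(L,float)
    def pts(q):
        c,s=np.cos(q[2]),np.sin(q[2]);return [(c*a-s*b+q[0],s*a+c*b+q[1],z) for a,b,z in L]
    f=lambda q:(np.array([proj(K,T,P) for P in pts(q)])-uv).ravel()
    r=least_squares(f,x0,x_scale=[10,10,.1],loss='soft_l1')
    return r.x,f(r.x).reshape(-1,2)
E
python3 - <<'E'
from fit import *
p,d,K,T=load('top0.npz')
c=lambda a:np.array([px(x,y,255,160,5) for x,y in a])
L=[(-185,194.5,14),(-185,65,14),(-5,65,39),(-5,-60.5,39),(175,58,14),(175,-58,14)]
uv=c([(17,137),(57,367),(380,303),(418,533),(718,270),(745,462)])
q,r=fit(K,T,L,uv,[450,-80,-1.4]);print('lane',q[:2].round(1),np.degrees(q[2]).round(2));print(r.round(2).tolist())
# bin: rim z=14+65 at rear, front low 36; bin origin z
B=[(-55,45,79),(-55,-45,79),(55,45,50),(55,-45,50)]
# visible corners
uvb=c([(81,412),(110,590),(288,388),(316,556)])
b,r=fit(K,T,B,uvb,[440,50,-1.4]);print('bin',b[:2].round(1),np.degrees(b[2]).round(2));print(r.round(2).tolist())
S=c([(470,70),(495,250),(672,45),(700,215)])
b2,r=fit(K,T,B,S,[560,-170,-1.4]);print('stored',b2[:2].round(1),np.degrees(b2[2]).round(2));print(r.round(2).tolist())
def inl(b):
    dx=b[:2]-q[:2];co,si=np.cos(q[2]),np.sin(q[2]);return co*dx[0]+si*dx[1],-si*dx[0]+co*dx[1],np.degrees(b[2]-q[2])
print(inl(b),inl(b2))
E
```

```text
lane [478.2 -57. ] -79.17
[[-0.04, -0.21], [-0.51, -0.14], [0.22, -0.01], [0.85, 0.03], [-2.1, -0.8], [0.58, 2.52]]
bin [438.7  54. ] -79.5
[[-0.16, 0.86], [-0.55, -0.59], [0.34, 0.01], [0.35, -0.16]]
stored [ 624.8 -146.9] -79.82
[[0.06, 0.36], [0.78, -2.5], [-0.53, 1.35], [-0.23, -0.18]]
(np.float64(-116.44122802602645), np.float64(-17.89254442883197), np.float64(-0.32963775006974705)) (np.float64(115.89821346807588), np.float64(127.04078863710649), np.float64(-0.6585060717634843))
```

```bash
cat >> h.py <<'E'
from scipy.spatial.transform import Rotation as Ro
def tool(s):
    return np.array(s['ee_pos']),Ro.from_euler('xyz',s['ee_rot'],degrees=True).as_matrix()
E
python3 - <<'E'
from h import *
from workcell import env
p,R=tool(env.state());print(p.round(1));print(R.round(3))
T=env.get_calibration('wrist');K=T['mtx'];T=T['camera_from_world'];print(K.round(1))
c=-T[:3,:3].T@T[:3,3];print('cam in tool',(R.T@(c-p)).round(1));print('axes in tool (cols r,u,back)\n',(R.T@T[:3,:3].T).round(3))
E
```

```text
[ 237.3 -523.2  187.4]
[[-0.001  0.911  0.413]
 [ 0.001  0.413 -0.911]
 [-1.     0.    -0.002]]
[[362.7   0.  320.7]
 [  0.  362.7 237.8]
 [  0.    0.    1. ]]
cam in tool [-196.7   67.6   -0.9]
axes in tool (cols r,u,back)
 [[ 0.001  0.242 -0.97 ]
 [ 0.001  0.97   0.242]
 [ 1.    -0.001  0.001]]
```

>>> send_rows([
  [[-0.3,0.95,-0.95,0,0,0],[-0.3,0.95,-0.95,0,0,0],[-0.3,0.95,-0.95,0,0,0]],
], jaw=0.12)

```text
time_s: 0.48
ee_pos: [285.5, -395.4, 218.9]
ee_rot: [47.2, 90.0, -18.2]
force: [0.2, -0.2, 0.0]
gripper_width: 63.8
```

>>> send_rows([
  [[-0.3,0.95,-0.95,0,0,0],[-0.3,0.95,-0.95,0,0,0],[-0.3,0.95,-0.95,0,0,0]],
])

```text
time_s: 0.85
ee_pos: [332.9, -270.5, 248.9]
ee_rot: [25.7, 89.9, -39.8]
force: [-0.8, 0.5, 0.7]
gripper_width: 40.2
```

>>> send_rows([
  [[0,0.95,-0.95,0.0377,0,0],[0,0.95,-0.95,0.0377,0,0],[0,0.95,-0.95,0.0377,0,0]],
])

```text
time_s: 1.23
ee_pos: [380.0, -145.1, 247.7]
ee_rot: [-91.2, 90.0, -170.3]
force: [-0.2, -0.9, 0.6]
gripper_width: 40.4
```

>>> send_rows([
  [[0,0.52,-0.98,0,0,0],[0,0.52,-0.98,0,0,0],[0,0.52,-0.98,0,0,0],[0,0.52,-0.98,0,0,0]],
])

```text
time_s: 1.72
ee_pos: [412.1, -41.5, 247.7]
ee_rot: [-54.0, 89.9, -133.2]
force: [0.4, -0.3, 0.1]
gripper_width: 40.0
```

```bash
cat > shot.py <<'E'
import sys
from h import *
from workcell import env
def shot(name,cam='wrist'):
    s=env.state();c=env.get_calibration(cam);p,d=env.grab_frame(cam)
    cv2.imwrite(f"pics/{name}.png",p[:,:,::-1]);np.savez(name+".npz",p=p,d=d,K=c["mtx"],T=c["camera_from_world"])
    P,R=tool(s);print(P.round(1),'z axis deg',np.degrees(np.arctan2(R[1,2],R[0,2])).round(2),R.round(3).tolist())
if __name__=='__main__': shot(*sys.argv[1:])
E
python3 shot.py w1
```

```text
[412.1 -41.5 247.7] z axis deg -79.2 [[-0.001, 0.982, 0.187], [-0.001, 0.187, -0.982], [-1.0, -0.001, 0.001]]
```

View pics/w1.png

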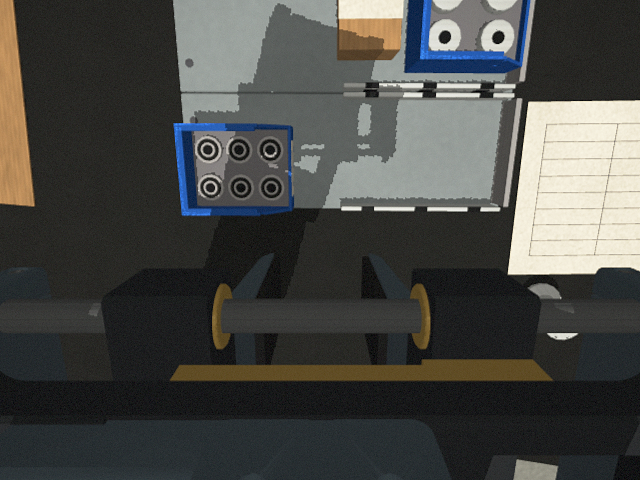

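The wrist view shows the bin at ~(177–293, 123–215), nearly parallel to the lane but low in y. The seam is at row ~93 and the near rail at row ~208. I'll enlarge it to measure.

Run:
```python
from h import *
p,d,K,T=load('w1.npz')
crop(p,165,75,325,225,5,'pics/w1a.png');crop(p,325,70,535,220,3,'pics/w1b.png')
```

```text
(no output)
```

View pics/w1a.png

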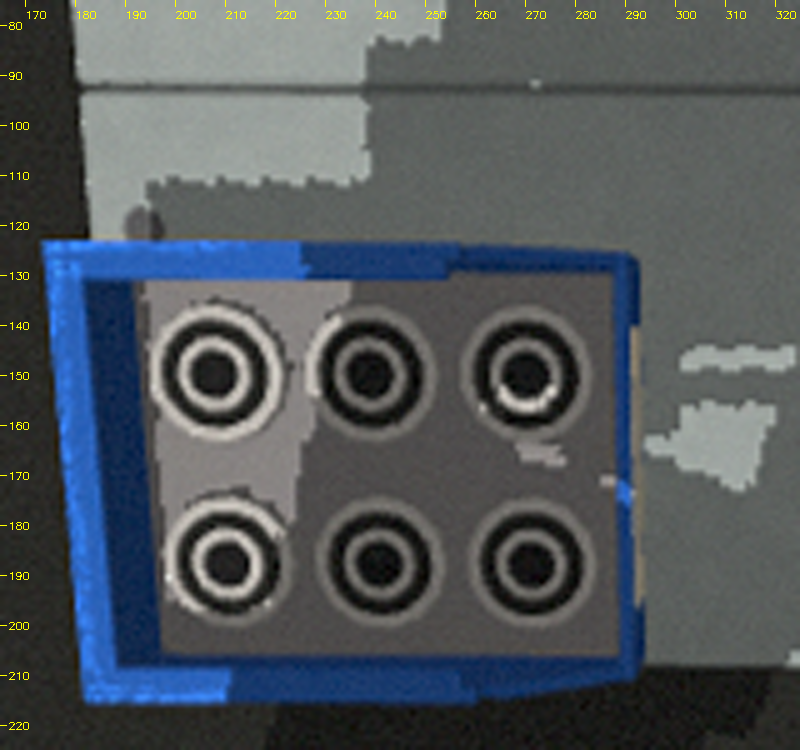

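View pics/w1b.png

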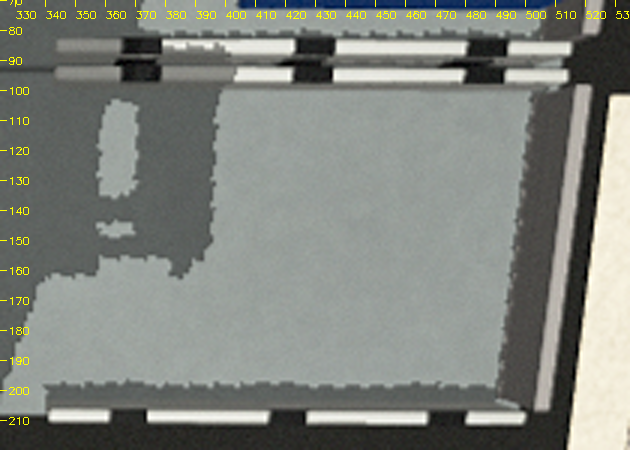

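Run:
```python
from fit import *
p,d,K,T=load('w1.npz')
a=lambda x,y:px(x,y,165,75,5); b=lambda x,y:px(x,y,325,70,3)
L=[(-185,65,14),(-5,-60.5,39),(-5,60.5,39),(-5,69.5,39),(175,-60.5,39),(175,60.5,39),(175,69.5,39)]
uv=np.array([a(80,89),b(48,417),b(56,74),b(56,46),b(525,417),b(568,74),b(571,47)])
q,r=fit(K,T,L,uv,[478,-57,-1.38]);print('lane',q[:2].round(1),np.degrees(q[2]).round(2));print(r.round(2).tolist())
B=[(-55,45,79),(-55,-45,79),(55,45,50),(55,-45,50)]
bb,r=fit(K,T,B,np.array([a(45,241),a(86,704),a(638,255),a(640,675)]),[440,50,-1.38]);print('bin',bb[:2].round(1),np.degrees(bb[2]).round(2));print(r.round(2).tolist())
dx=bb[:2]-q[:2];co,si=np.cos(q[2]),np.sin(q[2]);print(co*dx[0]+si*dx[1],-si*dx[0]+co*dx[1],np.degrees(bb[2]-q[2]))
```

```text
lane [476.7 -56.4] -79.32
[[-0.98, 0.1], [0.19, -0.28], [-0.58, -0.19], [-0.42, -0.07], [0.55, 0.19], [0.45, 0.33], [0.6, 0.13]]
bin [439.6  52.6] -79.4
[[0.6, 0.06], [0.68, -0.39], [-1.27, -0.49], [-0.38, 1.02]]
-114.0458076761109 -16.240244800865117 -0.0757243666946432
```

>>> send_rows([
  [[0,-0.47,-0.88,0,0,0],[0,-0.47,-0.88,0,0,0],[0.9,-0.47,-0.88,0,0,0],[0.9,-0.47,-0.88,0,0,0],[0.9,-0.47,-0.88,0,0,0]],
])

```text
time_s: 2.4
ee_pos: [347.7, 35.9, 156.8]
ee_rot: [-90.6, 89.7, -169.9]
force: [-0.3, 0.1, 0.1]
gripper_width: 40.1
```

>>> send_rows([
  [[0.5,0,0,0,0,0],[0.8,0,0,0,0,0],[0.98,0,0,0,0,0],[0.98,0,0,0,0,0]],
])

```text
time_s: 2.9
ee_pos: [350.0, 36.5, 60.5]
ee_rot: [-55.1, 90.0, -134.4]
force: [-0.6, 0.2, -0.5]
gripper_width: 40.2
```

>>> send_rows([
  [[0.28,0,0,0,0,0],[0.28,0,0,0,0,0],[0.28,0,0,0,0,0],[0.28,0,0,0,0,0]],
])

```text
time_s: 3.4
ee_pos: [350.5, 37.2, 33.3]
ee_rot: [81.0, 89.8, 1.8]
force: [-0.4, -0.2, 0.0]
gripper_width: 40.0
```

```bash
python3 shot.py w2; python3 shot.py s2 scene
```

```text
[350.5  37.2  33.3] z axis deg -79.19 [[0.003, 0.982, 0.188], [0.0, 0.188, -0.982], [-1.0, 0.003, 0.0]]
[350.3  37.2  33.1] z axis deg -79.18 [[0.002, 0.982, 0.188], [0.0, 0.188, -0.982], [-1.0, 0.002, 0.0]]
```

View pics/w2.png

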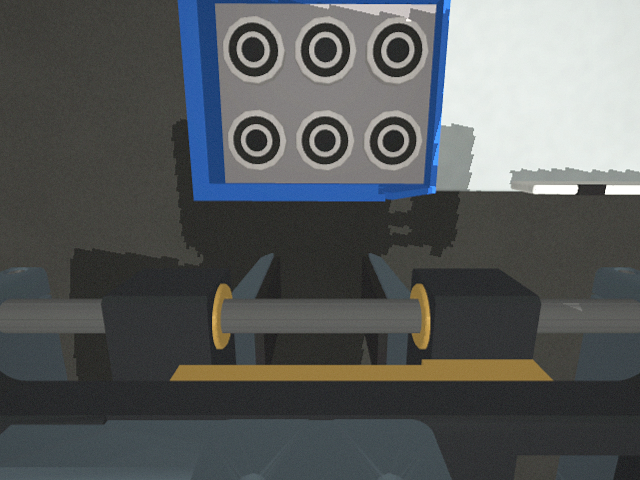

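>>> send_rows([
  [[0,0.1,0,0,0,0],[0,0.2,0,0,0,0],[0,0.24,0,0,0,0],[0,0.27,0,0,0,0],[0,0.3,0,0,0,0],[0,0.33,0,0,0,0],[0,0.36,0,0,0,0],[0,0.38,0,0,0,0],[0,0.4,0,0,0,0],[0,0.4,0,0,0,0]],
])

```text
time_s: 4.75
ee_pos: [389.0, 44.8, 32.2]
ee_rot: [78.2, 90.0, -0.9]
force: [-1.8, 0.5, -0.2]
gripper_width: 40.1
```

```bash
python3 shot.py w3; python3 shot.py t3 top
```

```text
[389.   44.8  32.2] z axis deg -79.18 [[0.001, 0.982, 0.188], [-0.0, 0.188, -0.982], [-1.0, 0.001, 0.0]]
[389.1  44.8  32.2] z axis deg -79.18 [[0.001, 0.982, 0.188], [0.0, 0.188, -0.982], [-1.0, 0.001, 0.0]]
```

View pics/w3.png

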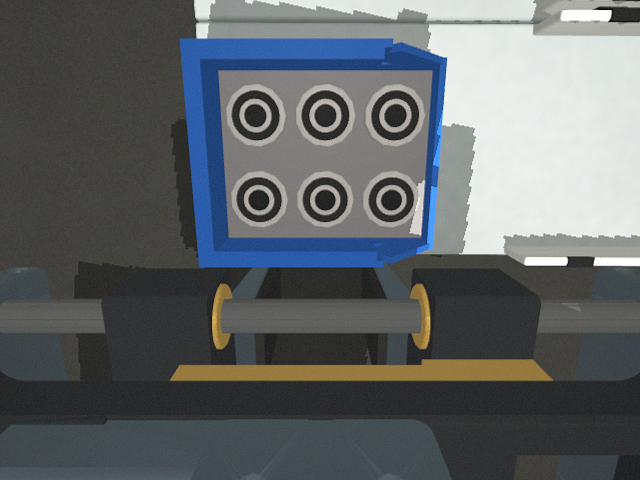

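View pics/t3.png

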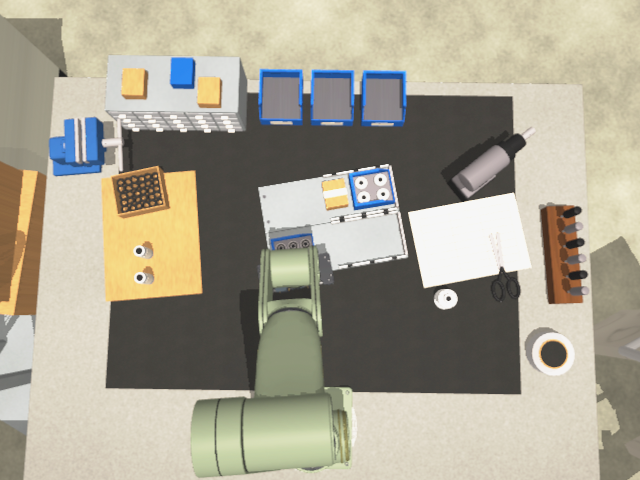

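Run:
```python
from h import *
p,d,K,T=load('w3.npz')
crop(p,170,0,330,150,5,'pics/w3a.png');crop(p,400,0,560,150,5,'pics/w3b.png')
q=np.array([476.9,-56.5]);th=np.radians(-79.2)
def lane(u,v,z):
    w=ray_z(K,T,u,v,z);dx=w[:2]-q;co,si=np.cos(th),np.sin(th);return np.round([co*dx[0]+si*dx[1],-si*dx[0]+co*dx[1]],1)
for n,u,v,z in [('seam l',200,20.5,14),('seam r',530,21.5,14),('nearrail',505,262,39),('nearrail r',600,262,39),('RL+',181,40,79),('RL-',203,267,79),('F+',446,58,50),('F-',432,249,50),('farrail top',580,15,39)]: print(n,lane(u,v,z))
W=cloud(d,K,T);print(W[50,300],W[255,300],W[150,520])
```

```text
seam l [-181.3   65.4]
seam r [-5.9 65. ]
nearrail [-15.9 -60.9]
nearrail r [ 36.2 -60.9]
RL+ [-169.4   39. ]
RL- [-168.1  -50.6]
F+ [-60.3  39.3]
F- [-59.9 -50.5]
farrail top [ 4.2 60.2]
[488.46359782  72.77086488  79.18119503] [409.11073106  58.67605607  79.23931569] [475.23865568 -55.0706167   12.90635775]
```

View pics/w3b.png

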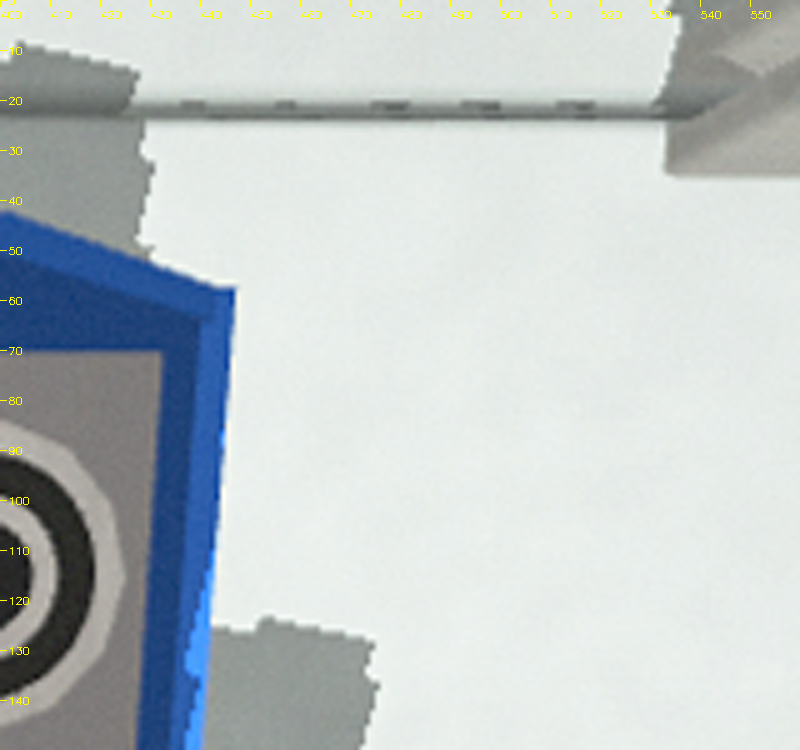

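Bin is at lane y ≈ −5.7 and square. The seam and rails measured where they should be, so I'll push the remaining 6 mm, back off and lift.

>>> send_rows([
  [[0,0.02,0,0,0,0],[0,0.04,0,0,0,0],[0,0.055,0,0,0,0],[0,0.06,0,0,0,0],[0,0.06,0,0,0,0]],
])

```text
time_s: 5.48
ee_pos: [394.5, 45.8, 32.1]
ee_rot: [-31.2, 90.0, -110.4]
force: [-2.6, -0.4, 1.4]
gripper_width: 40.3
```

```bash
python3 shot.py w4
python3 - <<'E'
from h import *
p,d,K,T=load('w4.npz')
crop(p,170,0,470,290,2,'pics/w4a.png',20)
E
```

```text
[394.5  45.8  32.1] z axis deg -79.18 [[-0.0, 0.982, 0.188], [-0.0, 0.188, -0.982], [-1.0, -0.0, 0.0]]
```

View pics/w4a.png

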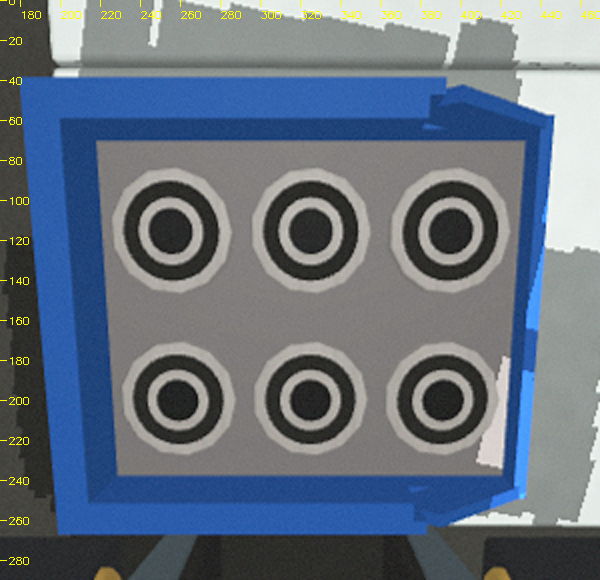

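>>> send_rows([
  [[0,-0.1,0,0,0,0],[0,-0.4,0,0,0,0],[0,-0.5,0,0,0,0],[-0.6,-0.5,0,0,0,0],[-1,-0.5,0,0,0,0],[-1,-0.5,0,0,0,0]],
])

```text
time_s: 6.28
ee_pos: [348.9, 36.7, 135.2]
ee_rot: [83.2, 89.4, 4.0]
force: [-0.3, -0.2, -0.3]
gripper_width: 40.1
```

```bash
python3 shot.py w5; python3 -c "
from workcell import env
print(env.state()['qpos'],env.state()['ee_pos'])"
```

```text
[348.9  36.7 135.2] z axis deg -79.18 [[0.01, 0.982, 0.188], [0.001, 0.188, -0.982], [-1.0, 0.01, 0.001]]
[ 4.13455453e+00  3.00954699e-01  1.20851778e+02 -1.06799602e-03
  5.85550062e+01  8.33151596e+01] [347.04434225  36.61107528 133.34566415]
```

>>> send_rows([
  [[0,0.2,-0.6,0,0,0],[0,0.6,-0.95,-0.06,0,0],[0,1.0,-0.95,-0.12,0,0],[0,1.0,-0.95,-0.25,0,0],[0,1.0,-0.95,-0.25,0,0],[0,1.0,-0.95,-0.25,0,0],[0,1.0,-0.95,-0.25,0,0],[0,1.0,-0.95,-0.25,0,0],[0,1.0,-0.95,-0.25,0,0],[0,1.0,-0.95,-0.25,0,0],[0,1.0,-0.95,-0.25,0,0]],
])

```text
time_s: 7.7
ee_pos: [425.2, 148.4, 130.7]
ee_rot: [-171.7, 89.9, -161.0]
force: [-0.5, -0.2, 0.0]
gripper_width: 40.0
```

```bash
cat > where.py <<'E'
from h import *
from workcell import env
s=env.state();P,R=tool(s);q=np.array([476.9,-56.5]);th=np.radians(-79.2);dx=P[:2]-q;co,si=np.cos(th),np.sin(th)
print('lane',np.round([co*dx[0]+si*dx[1],-si*dx[0]+co*dx[1],P[2]],1),'zdeg',np.degrees(np.arctan2(R[1,2],R[0,2])).round(2),'t',s['time_s'],np.round(s['force'],1),np.round(R[:,0],3),s['qpos'].round(1) if hasattr(s['qpos'],'round') else s['qpos'])
E
python3 where.py; python3 shot.py t5 top; python3 shot.py w6
```

```text
lane [-210.9  -12.4  130.7] zdeg 10.77 t 7.7 [-0.5 -0.2  0. ] [-0.002 -0.001 -1.   ] [ 17.8  10.  110.1  -0.   60.    7. ]
[425.2 148.4 130.7] z axis deg 10.77 [[-0.002, -0.187, 0.982], [-0.001, 0.982, 0.187], [-1.0, -0.0, -0.002]]
[425.3 148.4 130.9] z axis deg 10.75 [[-0.002, -0.187, 0.982], [-0.001, 0.982, 0.187], [-1.0, -0.0, -0.002]]
```

View pics/t5.png

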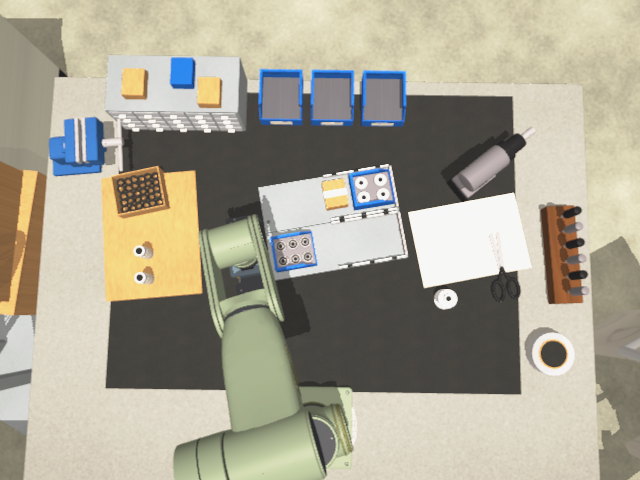

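View pics/w6.png

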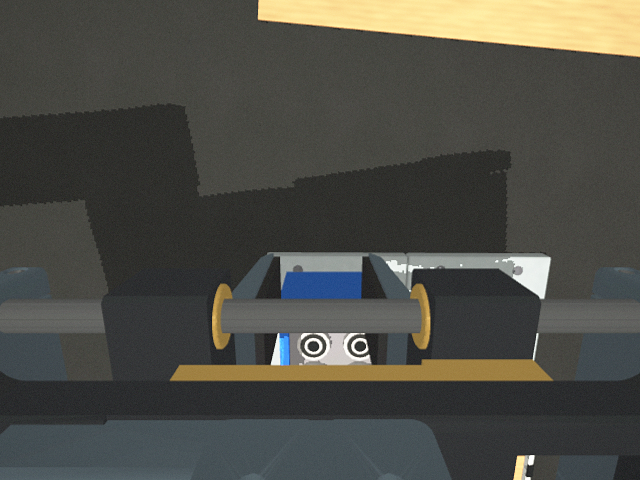

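Run:
```python
from h import *
p,d,K,T=load('t5.npz')
crop(p,260,200,420,290,5,'pics/t5c.png')
```

```text
(no output)
```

View pics/t5c.png

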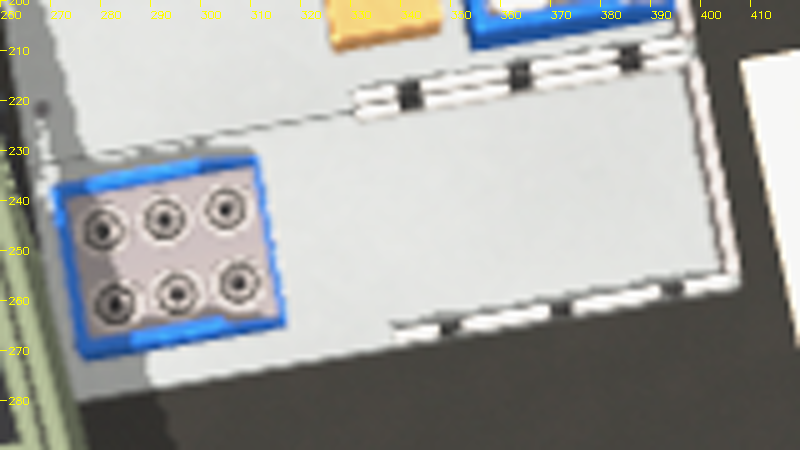

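```bash
cat > chk.py <<'E'
from fit import *
def inlane(q,b):
    dx=b[:2]-q[:2];co,si=np.cos(q[2]),np.sin(q[2]);return np.round([co*dx[0]+si*dx[1],-si*dx[0]+co*dx[1],np.degrees(b[2]-q[2])],2)
E
python3 - <<'E'
from chk import *
p,d,K,T=load('t5.npz');a=lambda x,y:px(x,y,260,200,5)
L=[(-5,65,39),(-5,-60.5,39),(175,-60.5,39),(175,65,39)]
q,r=fit(K,T,L,np.array([a(355,104),a(393,331),a(738,279),a(690,53)]),[477,-56,-1.38]);print(q,r.round(2).tolist())
B=[(-55,45,79),(-55,-45,79),(55,45,50),(55,-45,50)]
b,r=fit(K,T,B,np.array([a(53,188),a(82,358),a(258,156),a(285,326)]),[440,50,-1.38]);print(b,r.round(2).tolist());print(inlane(q,b))
E
```

```text
[478.17940387 -57.21077961  -1.39772476] [[0.69, -0.29], [0.58, 0.47], [-1.66, 0.29], [-0.22, -0.46]]
[454.30772243  56.5148396   -1.37612083] [[-0.5, -0.02], [-0.52, -0.02], [0.28, 0.38], [0.86, -0.33]]
[-116.14   -3.93    1.24]
```

>>> send_rows([
  [[0,0,0.12,0,0,0],[0.4,0,0.12,0,0,0],[0.8,0,0.12,0,0,0],[1.0,0,0.12,0,0,0],[1.0,0,0.12,0,0,0],[1.0,0,0.12,0,0,0]],
])

```text
time_s: 8.55
ee_pos: [438.8, 151.1, 32.8]
ee_rot: [2.8, 89.9, 13.7]
force: [-0.7, 0.2, 0.3]
gripper_width: 40.5
```

```bash
python3 where.py; python3 shot.py w7
```

```text
lane [-211.1    1.5   32.8] zdeg 10.81 t 8.55 [-0.7  0.2  0.3] [ 0.002  0.    -1.   ] [ 17.6  17.9 116.3  -0.   45.6   6.8]
[438.8 151.1  32.8] z axis deg 10.81 [[0.002, -0.188, 0.982], [0.0, 0.982, 0.188], [-1.0, 0.0, 0.002]]
```

View pics/w7.png

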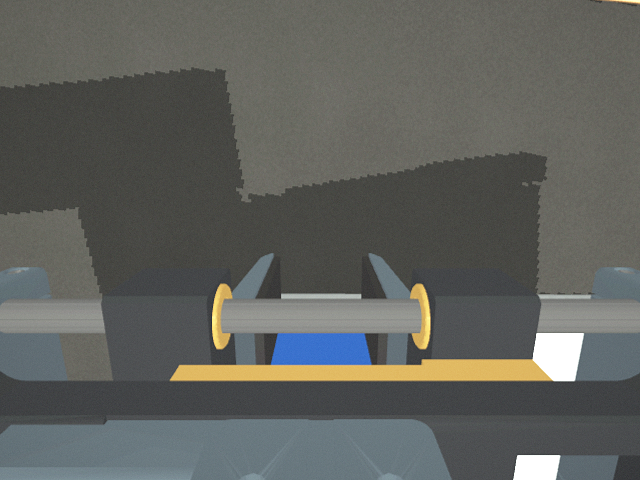

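>>> send_rows([
  [[0,-0.1,0,0,0,0],[0,-0.18,0,0,0,0],[0,-0.22,0,0,0,0],[0,-0.25,0,0,0,0],[0,-0.28,0,0,0,0],[0,-0.32,0,0,0,0],[0,-0.36,0,0,0,0],[0,-0.4,0,0,0,0],[0,-0.44,0,0,0,0],[0,-0.48,0,0,0,0],[0,-0.52,0,0,0,0],[0,-0.56,0,0,0,0],[0,-0.6,0,0,0,0],[0,-0.64,0,0,0,0],[0,-0.67,0,0,0,0],[0,-0.69,0,0,0,0],[0,-0.7,0,0,0,0],[0,-0.7,0,0,0,0]],
])

```text
time_s: 10.85
ee_pos: [450.7, 81.8, 32.1]
ee_rot: [-100.1, 90.0, -89.3]
force: [-0.7, 2.1, 1.2]
gripper_width: 40.3
```

```bash
python3 where.py; python3 shot.py t8 top; python3 shot.py s8 scene;python3 - <<'E'
from h import *
p,d,K,T=load('t8.npz')
crop(p,260,200,420,290,5,'pics/t8c.png')
p,d,K,T=load('s8.npz')
crop(p,230,210,410,330,4,'pics/s8c.png')
E
```

```text
lane [-140.8    0.2   32.1] zdeg 10.83 t 10.85 [-0.7  2.1  1.2] [ 0. -0. -1.] [  8.9  17.6 117.   -0.   45.4  -1.9]
[450.7  81.8  32.1] z axis deg 10.83 [[0.0, -0.188, 0.982], [-0.0, 0.982, 0.188], [-1.0, -0.0, -0.0]]
[450.7  81.9  32. ] z axis deg 10.84 [[-0.0, -0.188, 0.982], [-0.001, 0.982, 0.188], [-1.0, -0.0, -0.0]]
```

View pics/t8c.png

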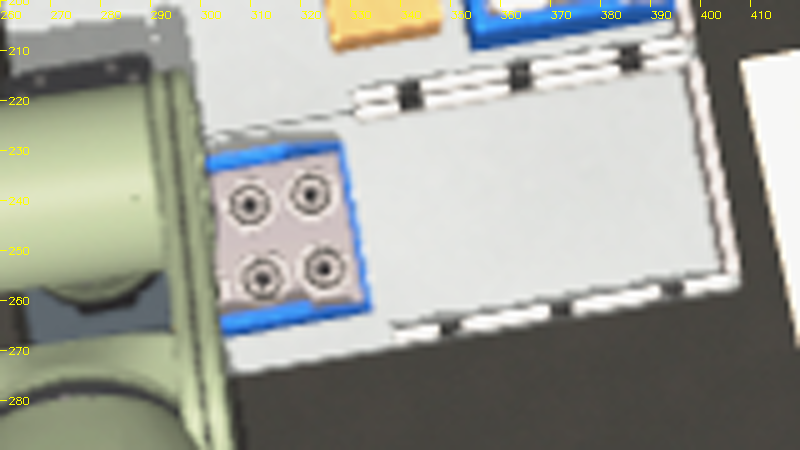

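View pics/s8c.png

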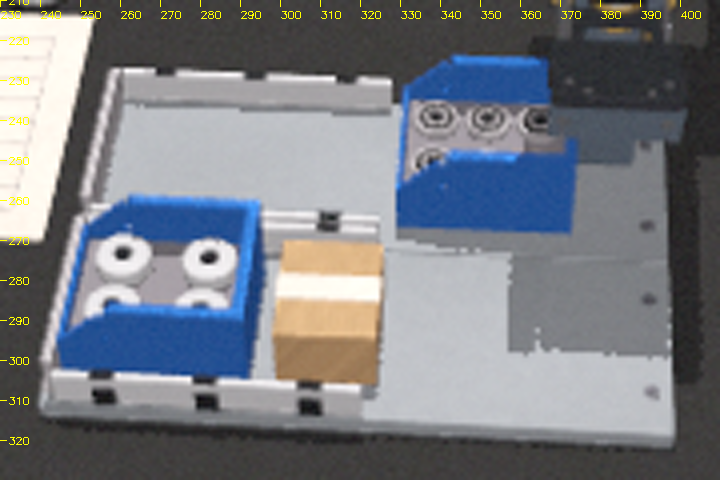

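```bash
cat >> chk.py <<'E'
Q=np.array([476.9,-56.5,np.radians(-79.2)])
def lp(K,T,uv,z):
    w=ray_z(K,T,uv[0],uv[1],z);return inlane(Q,np.array([w[0],w[1],Q[2]]))[:2]
E
python3 - <<'E'
from chk import *
p,d,K,T=load('t8.npz');a=lambda x,y:px(x,y,260,200,5)
print('top F+',lp(K,T,a(343,142),50),'F-',lp(K,T,a(371,310),50),'rail+ end',lp(K,T,a(355,104),39),'rail- end',lp(K,T,a(393,331),39))
p,d,K,T=load('s8.npz');a=lambda x,y:px(x,y,230,210,4)
print('scene base F+',lp(K,T,a(400,228),14),'R+',lp(K,T,a(571,234),14),'seam',lp(K,T,a(400,251),14),lp(K,T,a(640,257),14),'railend-',lp(K,T,a(391,79),39),'rail+ end',lp(K,T,a(379,218),39))
E
```

```text
top F+ [-15.27  45.1 ] F- [-16.19 -45.62] rail+ end [-5.02 65.74] rail- end [ -6.28 -57.8 ]
scene base F+ [-15.23  46.85] R+ [-122.48   46.13] seam [-16.37  65.92] [-165.09   62.83] railend- [ -3.   -61.36] rail+ end [-3.35 61.42]
```

>>> send_rows([
  [[0,-0.03,0,0,0,0],[0,-0.07,0,0,0,0],[0,-0.12,0,0,0,0],[0,-0.17,0,0,0,0],[0,-0.22,0,0,0,0],[0,-0.27,0,0,0,0],[0,-0.32,0,0,0,0],[0,-0.37,0,0,0,0],[0,-0.42,0,0,0,0],[0,-0.47,0,0,0,0],[0,-0.52,0,0,0,0],[0,-0.57,0,0,0,0],[0,-0.62,0,0,0,0],[0,-0.67,0,0,0,0],[0,-0.72,0,0,0,0],[0,-0.77,0,0,0,0],[0,-0.82,0,0,0,0],[0,-0.86,0,0,0,0],[0,-0.89,0,0,0,0],[0,-0.9,0,0,0,0]],
])

```text
time_s: 13.45
ee_pos: [467.7, -6.5, 32.2]
ee_rot: [-20.4, 90.0, -9.6]
force: [-1.0, 1.7, -0.7]
gripper_width: 40.3
```

```bash
python3 where.py; python3 shot.py t9 top; python3 shot.py s9 scene;python3 - <<'E'
from h import *
p,d,K,T=load('t9.npz')
crop(p,260,200,420,290,5,'pics/t9c.png')
p,d,K,T=load('s9.npz')
crop(p,230,210,410,330,4,'pics/s9c.png')
E
```

```text
lane [-50.9   0.3  32.2] zdeg 10.81 t 13.45 [-1.   1.7 -0.7] [ 0. -0. -1.] [ -2.2  18.3 115.8  -0.   45.8 -13. ]
[467.7  -6.5  32.2] z axis deg 10.81 [[0.0, -0.188, 0.982], [-0.0, 0.982, 0.188], [-1.0, -0.0, 0.0]]
[467.7  -6.5  32.2] z axis deg 10.82 [[0.0, -0.188, 0.982], [-0.0, 0.982, 0.188], [-1.0, -0.0, 0.0]]
```

View pics/t9c.png

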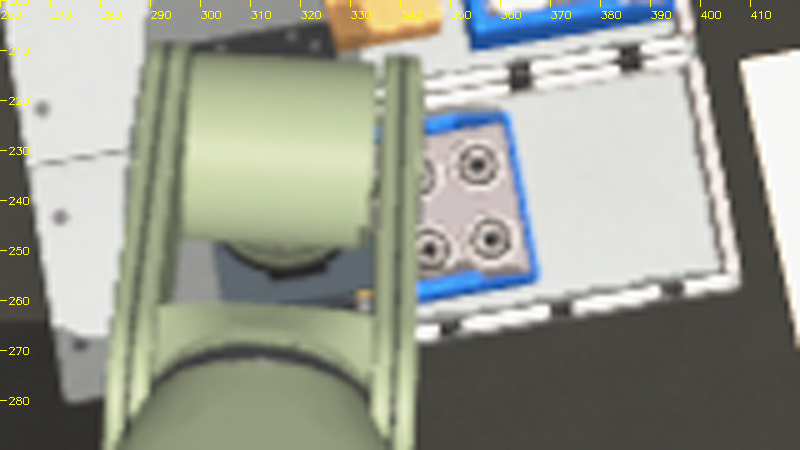

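View pics/s9c.png

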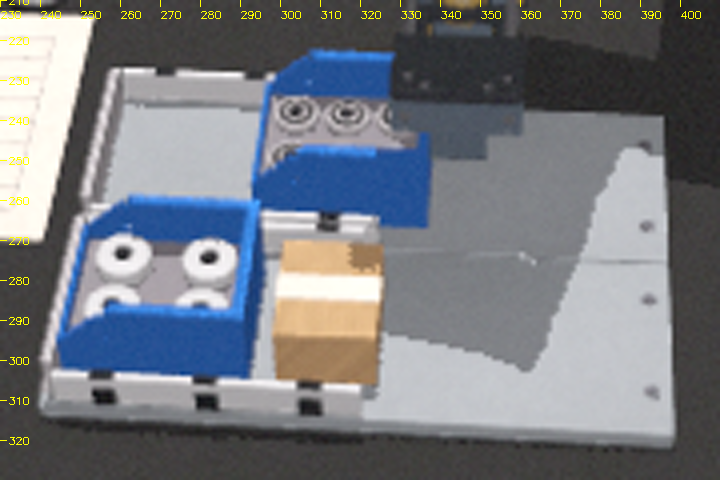

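Run:
```python
from chk import *
p,d,K,T=load('t9.npz');a=lambda x,y:px(x,y,260,200,5)
print('top F+',lp(K,T,a(510,112),50),'F-',lp(K,T,a(538,280),50),'rails @',lp(K,T,a(555,69),39),lp(K,T,a(590,302),39))
p,d,K,T=load('s9.npz');a=lambda x,y:px(x,y,230,210,4)
print('scene R+ base',lp(K,T,a(428,228),14),'front+ z50',lp(K,T,a(263,152),50))
```

```text
top F+ [75.15 45.7 ] F- [ 73.55 -45.15] rails @ [104.15  65.99] [ 99.63 -60.6 ]
scene R+ base [-32.82  45.91] front+ z50 [72.33 19.65]
```

>>> send_rows([
  [[0,-0.03,0,0,0,0],[0,-0.07,0,0,0,0],[0,-0.12,0,0,0,0],[0,-0.17,0,0,0,0],[0,-0.22,0,0,0,0],[0,-0.27,0,0,0,0],[0,-0.32,0,0,0,0],[0,-0.37,0,0,0,0],[0,-0.42,0,0,0,0],[0,-0.47,0,0,0,0],[0,-0.52,0,0,0,0],[0,-0.57,0,0,0,0],[0,-0.62,0,0,0,0],[0,-0.67,0,0,0,0],[0,-0.72,0,0,0,0],[0,-0.77,0,0,0,0],[0,-0.82,0,0,0,0],[0,-0.86,0,0,0,0],[0,-0.89,0,0,0,0],[0,-0.9,0,0,0,0]],
])

```text
time_s: 16.05
ee_pos: [484.5, -94.9, 32.1]
ee_rot: [-110.2, 90.0, -99.4]
force: [-0.0, 3.1, 1.8]
gripper_width: 40.2
```

>>> send_rows([
  [[0,-0.01,0,0,0,0],[0,-0.02,0,0,0,0],[0,-0.03,0,0,0,0],[0,-0.04,0,0,0,0],[0,-0.05,0,0,0,0],[0,-0.06,0,0,0,0],[0,-0.06,0,0,0,0]],
])

```text
time_s: 16.92
ee_pos: [485.7, -100.9, 32.2]
ee_rot: [-76.7, 90.0, -65.8]
force: [-0.3, 2.1, 1.9]
gripper_width: 40.1
```

```bash
python3 where.py; python3 shot.py t10 top; python3 shot.py s10 scene;python3 - <<'E'
from h import *
p,d,K,T=load('t10.npz')
crop(p,330,190,420,280,6,'pics/t10c.png')
p,d,K,T=load('s10.npz')
crop(p,230,210,410,330,4,'pics/s10c.png')
E
```

```text
lane [45.2  0.4 32.2] zdeg 10.82 t 16.925 [-0.3  2.1  1.9] [ 0. -0. -1.] [-13.   20.4 112.3  -0.   47.3 -23.9]
[ 485.7 -100.9   32.2] z axis deg 10.82 [[0.0, -0.188, 0.982], [-0.0, 0.982, 0.188], [-1.0, -0.0, 0.0]]
[ 485.7 -100.8   32.2] z axis deg 10.83 [[0.0, -0.188, 0.982], [-0.0, 0.982, 0.188], [-1.0, -0.0, 0.0]]
```

View pics/t10c.png

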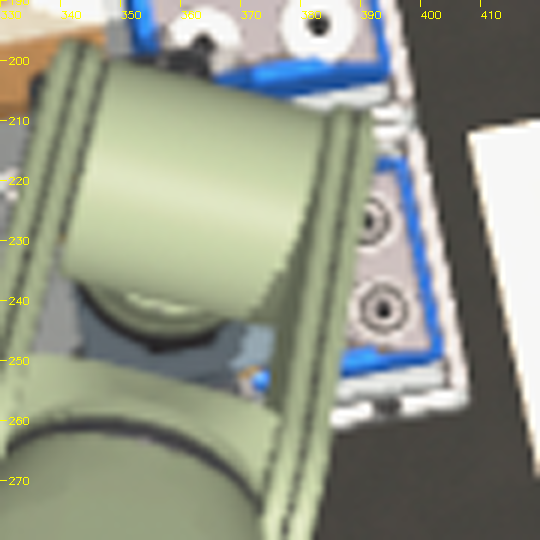

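View pics/s10c.png

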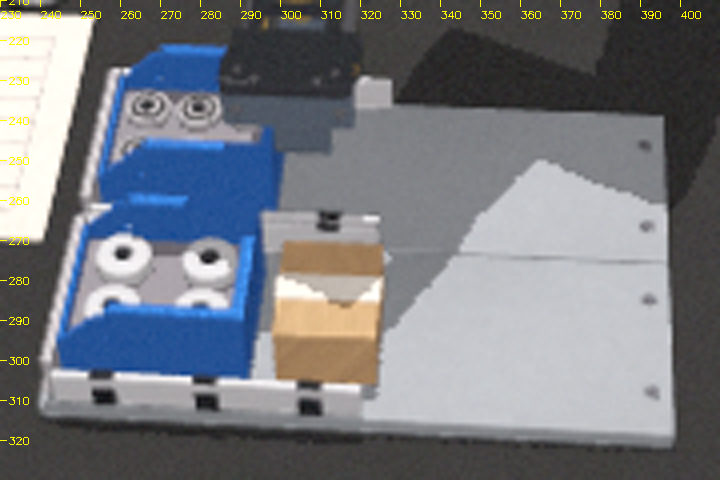

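>>> send_rows([
  [[0,-0.01,0,0,0,0],[0,-0.02,0,0,0,0],[0,-0.03,0,0,0,0],[0,-0.03,0,0,0,0]],
])

```text
time_s: 17.52
ee_pos: [486.2, -103.7, 32.1]
ee_rot: [-102.5, 90.0, -91.7]
force: [-0.4, 2.4, 1.6]
gripper_width: 40.3
```

>>> send_rows([
  [[0,-0.01,0,0,0,0],[0,-0.01,0,0,0,0],[0,-0.01,0,0,0,0]],
])

```text
time_s: 17.9
ee_pos: [486.4, -104.1, 32.2]
ee_rot: [82.8, 90.0, 93.6]
force: [-0.1, 4.7, 1.5]
gripper_width: 39.9
```

>>> send_rows([
  [[0,-0.01,0,0,0,0],[0,-0.01,0,0,0,0],[0,-0.01,0,0,0,0]],
])

```text
time_s: 18.27
ee_pos: [486.6, -104.1, 32.2]
ee_rot: [81.6, 89.9, 92.3]
force: [-0.3, 8.7, 2.6]
gripper_width: 39.9
```

The force rose to 8.7 N with no further motion at TCP lane x ≈ 48.5, where 49 was expected at home, so the bin is against the stop. Next I'll back straight off and lift.

>>> send_rows([
  [[0,0.03,0,0,0,0],[0,0.15,0,0,0,0],[0,0.4,0,0,0,0],[0,0.8,0,0,0,0],[0,0.8,0,0,0,0],[-0.4,0.9,0,0,0,0],[-0.9,1,0,0,0,0],[-1,1,0,0,0,0],[-1,1,0,0,0,0]],
])

```text
time_s: 19.4
ee_pos: [468.1, -7.8, 132.4]
ee_rot: [-37.8, 89.9, -27.0]
force: [-0.2, -0.3, -1.1]
gripper_width: 40.1
```

>>> send_rows([
  [[-0.5,0.5,0,0,0,0],[-1,1,0,0,0,0],[-1,1,0,0,0,0],[-1,1,0,0,0,0]],
])

```text
time_s: 19.9
ee_pos: [448.7, 90.6, 230.9]
ee_rot: [-152.4, 89.9, -141.5]
force: [0.2, -0.0, -0.6]
gripper_width: 40.0
```

```bash
python3 where.py; python3 shot.py t11 top; python3 shot.py s11 scene;python3 - <<'E'
from h import *
p,d,K,T=load('t11.npz')
crop(p,320,160,420,270,5,'pics/t11c.png')
p,d,K,T=load('s11.npz')
crop(p,230,210,350,330,5,'pics/s11c.png')
E
```

```text
lane [-1.498e+02 -1.000e-01  2.309e+02] zdeg 10.89 t 19.9 [ 0.2 -0.  -0.6] [-0.002 -0.001 -1.   ] [10.   6.1 99.4 -0.1 74.5 -0.9]
[448.7  90.6 230.9] z axis deg 10.89 [[-0.002, -0.189, 0.982], [-0.001, 0.982, 0.189], [-1.0, -0.001, -0.002]]
[448.2  90.  230.2] z axis deg 10.83 [[-0.003, -0.188, 0.982], [-0.002, 0.982, 0.188], [-1.0, -0.001, -0.004]]
```

View pics/t11c.png

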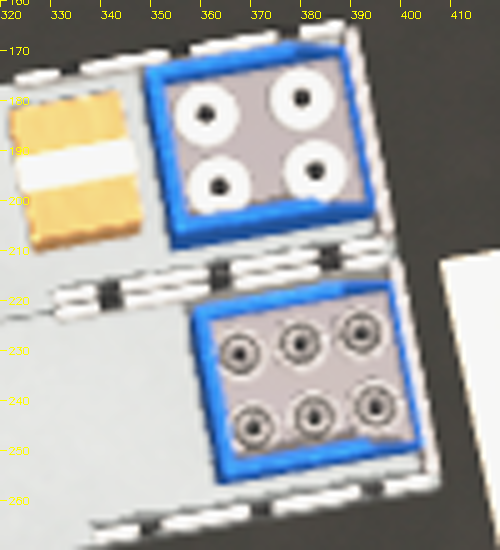

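View pics/s11c.png

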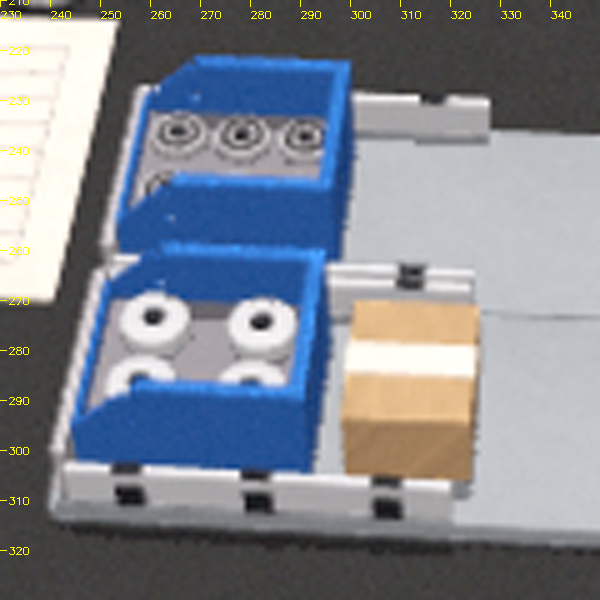

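Run:
```python
from chk import *
p,d,K,T=load('t11.npz');a=lambda x,y:px(x,y,320,160,5)
B=[(-55,45,79),(-55,-45,79),(55,45,50),(55,-45,50)]
for n,c in [('bin',[(193,312),(220,480),(393,283),(420,450)]),('stored',[(146,70),(172,247),(348,45),(375,213)])]:
    b,r=fit(K,T,B,np.array([a(*x) for x in c]),[500,-170,-1.38]);print(n,inlane(Q,b),r.round(1).tolist())
```

```text
bin [117.77  -1.06  -0.51] [[-0.3, -0.4], [0.2, -0.1], [-0.3, 0.4], [0.4, 0.1]]
stored [117.08 128.73  -0.42] [[-0.0, 0.3], [0.6, -2.0], [-0.6, 1.1], [-0.0, -0.1]]
```

```bash
python3 -c "
from workcell import env
print(env.job_done())"
```

```text
the job is handed in; nothing more can be done
None
```

The bin is fully home in the empty lane and the job is handed in, at about 20 s of the 58 s allowed. `job_done()` gives no verdict, so the result rests on my own checks.

**What I did:** I pushed the bin about 17 mm sideways on the shelf with two part-closed fingertips. I then moved behind it and pushed it about 235 mm down the lane with the same two-finger contact. I stopped when the force rose from about 2 N to 8.7 N with no further motion. After that I backed off and lifted clear.

**Last checks:**

| Check | Top-camera measurement | Limit or reference |
|---|---|---|
| Bin x in the lane | about 118 mm | above 115 mm |
| Bin y in the lane | about −1 mm | within ±13 mm |
| Bin angle to the lane | about −0.5° | within 5.7° (0.1 rad) |
| Stored bin x, for comparison | about 117 mm | 120 mm nominal |

- **Depth:** The camera reads about 2 mm short of the 120 mm home position, and 3 mm short for the stored bin. That is within the camera's 2 mm calibration plus my pixel picking. The finger position at contact puts the bin at about 119 mm.
- **Rails:** In every picture I measured along the lane, the bin was centred to within about 1.5 mm of the 13 mm gap on each side. One top-camera check before the lane push gave y = −4 mm and 1.2°, which disagreed with the wrist camera's roughly 0 mm. The later pictures agreed with the wrist camera.
- **Surroundings:** The stored bin and carton looked unmoved in the last pictures. I did not measure the other bench items at the end, but the arm passed well above them.
- **Arm:** It finished about 230 mm above the bench, touching nothing.

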